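# Free the pawl and lower the hold-down arm onto the sample pot

### The job

A sample pot stands in the nest of the small bench press, whose arm is kept raised by a hook pawl in the teeth of its hub. Press the pawl's thumb plate down to its stop so that the hook stands clear of the teeth, and only then push the arm down by its black handle until its pad rests on the lid of the pot. Touch with the fingers only: grasp and lift nothing, never force the teeth, and leave the other pots, the timer and the dish standing where they are.

Things in the scene. Friction and masses are not known exactly. Their poses are not given: they have to be found in the camera images.
- press: Hold-down press, fixed to the worktop: grey base plate 190 x 90 x 12 mm (x -120 to +70 mm), upright aluminium cheeks up to 137 mm high. Origin on the worktop midway across it; x runs from the pawl end to the handle end, y across, z up. In mm, all at y 0: arm pivot at x -35, z 95; pawl pivot at x -81, z 129 (both axes along y); nest (black ring, 48 across, 12 high on the plate) at x +40.
- press_arm (a joint): Arm's elevation, rad: 0 = level, pad on the lid; 0.69 to 0.75 at the start; grows as it is raised, up to 1.0. Stiff pivot: it stays where left; a light push, under 5 N at the handle, moves it down. With the pawl hooked in, the teeth stop it at about 0.67; two teeth must pass under the hook on the way to 0.
- handle_top (a point): Centre of the top face of the black handle at the arm's free end (50 mm along the arm, 38 across, 18 thick), 150 mm out from the arm's pivot and 10 mm above the arm's centre line; it moves on an arc about the pivot. With the arm level it is at x +115, y 0, z 105 mm of the press. Its z is normal to the top face.
- pad (a point): Centre of the underside of the round rubber pad (28 mm across) under the arm, 75 mm out from the pivot and 28.5 mm below the arm's centre line.
- press_pawl (a joint): Turn of the hook pawl, rad: 0 = hooked between the teeth (start), 0.40 = its stop, fully free; grows as the thumb plate goes down. The hook clears the teeth from about 0.15. Stiff pivot, no spring: it stays where left; under 3 N at the thumb plate moves it.
- thumb_plate (a point): Centre of the top face of the pawl's steel thumb plate (28 mm along the press, 32 across, 6 thick) at the end away from the handle: at the start 49 mm outward of (-x) and 25 mm above the pawl's pivot, sloping up outward by 0.41 rad. It turns about that pivot and at the stop is level, about 21 mm lower and 6 mm farther out.
- nest_pot: The sample pot in the nest, 54 mm high, screw lid 38 mm across, body 33 mm; loose, 22 g. Origin at the centre of its underside, which stands on the base plate 12 mm above the worktop.
- pot_lid (a point): Centre of the top of that pot's lid.
- pot_a: Another sample pot, 54 mm high and 38 mm across, loose on the worktop beside the press; leave it. Origin at the centre of its underside.
- pot_b: A third sample pot, same size, loose beside the press; leave it. Origin at the centre of its underside.
- timer: White kitchen-type timer lying flat, 66 x 62 x 22 mm, loose on the robot's side of the press; leave it. Origin at the centre of its underside.
- dish: Open clear petri dish, 87 mm across, 13 mm high, loose on the robot's side of the press; leave it. Origin at the centre of its underside.

How it is judged (in metres and radians):
On the way, in this order (a step that is already met when the one before it is completed fails the run):
1. the pawl is pressed free while the arm is still up (value of joint press_pawl above 0.3 rad and value of joint press_arm above 0.6 rad), for 0.2 s.
2. the arm is pushed down until the pad rests on the lid (z of pad in the frame of nest_pot below 0.0575 m), for 0.2 s.
At the end, for the whole second after the job is handed in: The pad rests on the pot's lid (gap under 3.5 mm, centred within 8 mm), the pot still stands upright (within 0.1 rad) on the plate in the nest, and arm and pot are at rest (z of pad in the frame of nest_pot below 0.0575 m and horizontal distance between pad and pot_lid below 0.008 m and angle between nest_pot's own z axis and vertical below 0.1 rad and z of nest_pot in the frame of press below 0.016 m and velocity of joint press_arm between -0.03 and 0.03 rad/s and linear speed of nest_pot below 0.02 m/s); the robot touches nothing.
It fails at once if the arm is forced down past the hooked pawl (value of joint press_pawl below 0.1 rad and value of joint press_arm between 0.1 and 0.55 rad).
It fails at once if the arm is lifted instead of pushed down (value of joint press_arm above 0.9 rad).
It fails at once if the pot is lifted or tipped in its nest (z of nest_pot in the frame of press above 0.02 m or angle between nest_pot's own z axis and vertical above 0.3 rad).
It fails at once if another pot is shifted by over 25 mm, lifted or tipped (distance of any of pot_a, pot_b from where it was at the start of the episode above 0.025 m or angle between any of pot_a, pot_b's own z axis and vertical above 0.5 rad).
It fails at once if the timer or the dish is shifted by over 25 mm or lifted (distance of any of timer, dish from where it was at the start of the episode above 0.025 m).
It also fails if it takes over 42 s, if anything falls off the work surface, if the arm or the gripper's body presses on something with over 40 N, if the wrist force passes 120 N, or if a joint passes its speed limit or range.

### The arm

A 7-joint arm with a two-finger parallel gripper is mounted at the origin on a cart in front of the work surface, level with it; the furniture and walls round the work are solid. World frame = base frame: x ahead of the robot, y to its left, z up, the work surface at z = 0. Lengths are in mm, angles in rad, forces in N, time in s.
With the tool pointing down it reaches from about 425 to 875 mm from the base axis. Payload 8.4 kg.
Tool frame: the origin (TCP) lies between the finger pads; the fingertips stand bot.tip_extent ahead of it and the grasp point (between the pads) lies 5 mm behind it (bot.tip_extent is the distance from the TCP to the fingertips, in mm); z points along the fingers, y is the direction in which the jaws open and shut (so a half turn about z gives the same grasp; the last joint's range is limited). The gripper opens to 85 mm and grips with 20 to 120 N. Pads are 22 mm wide; open, the fingers measure 114 mm over their backs; the gripper's body (76 mm by 85 mm) begins 54 mm behind the grasp point. The pads swing forward as they close: fully open they stand 13 mm farther back than shut.
Start: joints at [-1.392, 0.333, 0.04, 1.465, -0.013, 1.343, -0.059], TCP at [178.259, 625.051, 245.308] pointing down, gripper open.
Joint ranges: [-2.58, 2.58], [-0.38, 2.09], [-1.3, 1.39], [0.25, 2.4], [-1.5, 4.64], [0.08, 2.09], [-2.65, 2.65]. Speed limits (rad/s): [2.22, 2.22, 2.79, 2.79, 3.14, 3.14, 3.14].

### API

Orientations are given as [roll, pitch, yaw] about the fixed x, y, z axes, in that order (R = Rz(yaw) Ry(pitch) Rx(roll)).
In Python, from workcell import bot gives the robot as it stands. The module is installed in compiled form; this text tells all that it offers.
- The arm moves only by the shell command python3 -m crank 'ROWS' [FORCE]. ROWS is text: rows parted by semicolons, each of 5 numbers parted by spaces: the finger opening in cm, from 0 to 8.54, then the shift along the tool's x, y, z in cm, then the turn about the tool's z in degrees. A call has 1 to 20 rows; each row is the pose to reach, as a shift and turn from the pose commanded when the call began, along the tool's axes at that moment; what a row does not reach only later rows make up. A row lasts 1/12 s, in which the tool goes at most 41.7 mm and 7.16 degrees, less where a joint would pass 70% of its speed; a pose out of reach is approached as far as the arm can. A call with a gripper value outside its range is refused whole. The fingers move at their own pace and stop on an object; FORCE is the grip in N (left out, the last holds). Time passes only in rows, so rows that repeat a pose let the fingers close. It gives the time, the measured TCP pose, the force and the opening at its end, in the units of the state.
- bot.read_state(): the state, without advancing time (a new reading comes with each control period).
- bot.snapshot(name): name is "scene" or "side" or "wrist"; returns the picture (480x640x3 uint8, red, green, blue); there is no depth.
- bot.camera_info(name): a dict with "K" (3x3 intrinsics, pixels), "pose" (4x4, takes a point from camera to world coordinates); the wrist camera has in their place "T_tool_cam" (4x4, takes a point from camera to tool coordinates, whose origin is the TCP and whose axes are the flange's). Camera axes: x right, y down, z forward; pixel columns grow to the right and rows downward; lengths in mm; the calibration is good to about 2 mm. A picture is of the moment at which its call begins: read the wrist's pose just before it. camera_info takes no time and is no camera call.
- bot.hand_in(): hands the job in, once; it reports no verdict.
The state is a dict: "time_s": time; "joints": joint angles; "joint_vel": joint speeds; "joint_torque": joint torques, N m; "eef_pos": TCP position; "orientation": TCP orientation; "wrist_force": force on the tool from outside, world axes, zero at the start; "ft_torque": the same for the moment, N m; "gripper_width": finger opening in mm.
Only numpy, scipy, OpenCV 4.12 (cv2) and the standard library are available. Lean on these libraries where they do the work, as an engineer would, in place of code of your own. Each camera call takes 0.05 s, during which the arm holds its last target.

## Working session

There is one attempt and no reset: what is moved stays moved. The work goes in short steps, Python scripts to look and compute and a shell command to move; the robot and the scene stay as the last step left them, time stands still between calls to the robot, and variables do not carry over. Pictures are saved under pics/ and viewed, and the job is handed in when it is done.

```bash
mkdir -p pics; python3 - <<'E'
from workcell import bot
import cv2
s=bot.read_state();print(s, bot.tip_extent)
for n in("scene","side","wrist"):
    cv2.imwrite(f"pics/{n}0.png",bot.snapshot(n)[:,:,::-1]);print(n,bot.camera_info(n))
E
```

```text
{'time_s': 0.0, 'joints': array([-1.39221882,  0.33397058,  0.03985525,  1.46624247, -0.01343159,
        1.34329392, -0.05848911]), 'joint_vel': array([-0.00018495, -0.00070371,  0.00057515, -0.00113915, -0.00058766,
       -0.00181081, -0.00024216]), 'joint_torque': array([-1.29705870e-03, -6.58543968e+01,  1.36465218e+00, -4.05571711e+01,
        1.67385279e-02,  1.25893523e-02, -3.21009156e-05]), 'eef_pos': array([178.13113539, 624.67894219, 244.39649699]), 'orientation': array([-3.13994589e+00,  7.72647220e-05,  2.86381962e+00]), 'wrist_force': array([-0.60049607,  0.00620054,  0.70007581]), 'ft_torque': array([ 0.00435573, -0.01557411, -0.02455478]), 'gripper_width': 85.4992147626664} 14.0
scene {'K': array([[433.20005581,   0.        , 319.81621107],
       [  0.        , 433.20005581, 246.8139884 ],
       [  0.        ,   0.        ,   1.        ]]), 'pose': array([[ 8.85719872e-01, -3.67535657e-01,  2.83580410e-01,
         2.90568063e+02],
       [-4.63884219e-01, -6.77507049e-01,  5.70785100e-01,
        -4.44838763e+02],
       [-1.76561506e-02, -6.37104183e-01, -7.70575
[... 460 characters left out ...]
+02],
       [ 1.91184085e-02, -8.95391019e-01, -4.44870103e-01,
         5.04947362e+02],
       [ 0.00000000e+00,  0.00000000e+00,  0.00000000e+00,
         1.00000000e+00]])}
wrist {'K': array([[374.47370677,   0.        , 332.30401688],
       [  0.        , 374.47370677, 229.56700265],
       [  0.        ,   0.        ,   1.        ]]), 'T_tool_cam': array([[ 9.24854538e-04, -9.63929946e-01, -2.66154473e-01,
         6.82878322e+01],
       [ 9.99998398e-01,  4.83676395e-04,  1.72314555e-03,
         5.47511037e-01],
       [-1.53225896e-03, -2.66155640e-01,  9.63928850e-01,
        -1.28890626e+02],
       [ 0.00000000e+00,  0.00000000e+00,  0.00000000e+00,
         1.00000000e+00]])}
```

View pics/scene0.png

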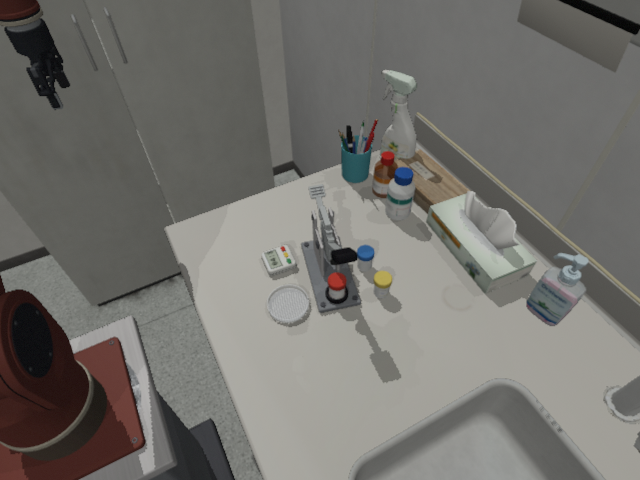

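View pics/side0.png

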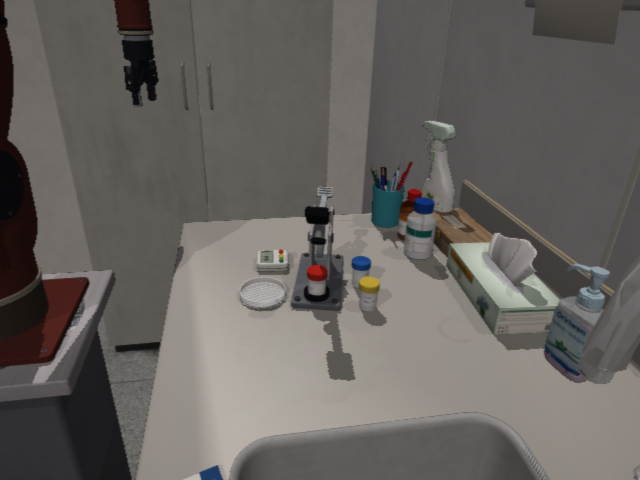

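View pics/wrist0.png

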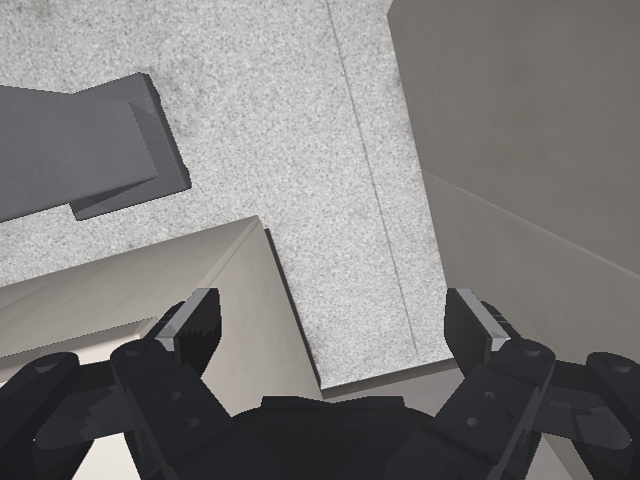

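The scene view shows the press near (335,265). Its handle faces the camera at (343,256) and the red-lidded pot is at (337,284). The thumb plate is at the far end, near (317,190). I'll zoom in on it.

```bash
python3 - <<'E'
import cv2,numpy as np
a=cv2.imread("pics/scene0.png")[175:325,250:410];b=cv2.imread("pics/side0.png")[175:325,230:390]
cv2.imwrite("pics/z1.png",cv2.resize(a,(800,750)[:2],interpolation=cv2.INTER_CUBIC)[:600] if 0 else cv2.resize(a,(640,600),interpolation=cv2.INTER_CUBIC))
cv2.imwrite("pics/z2.png",cv2.resize(b,(640,600),interpolation=cv2.INTER_CUBIC))
E
```

```text
(no output)
```

View pics/z1.png

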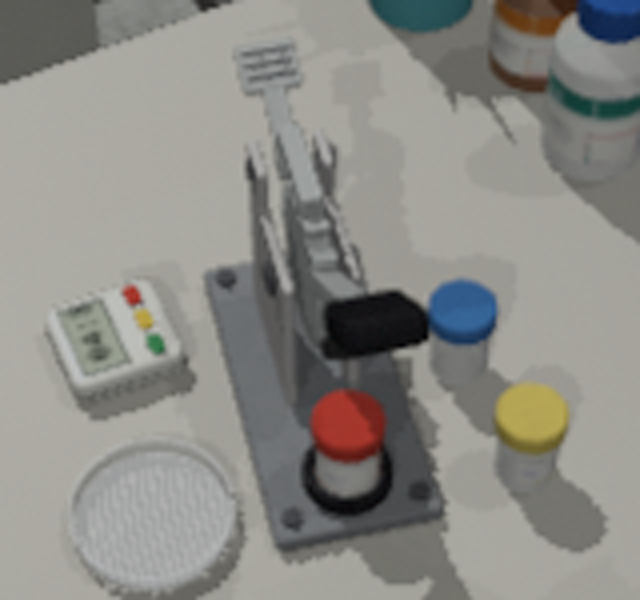

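View pics/z2.png

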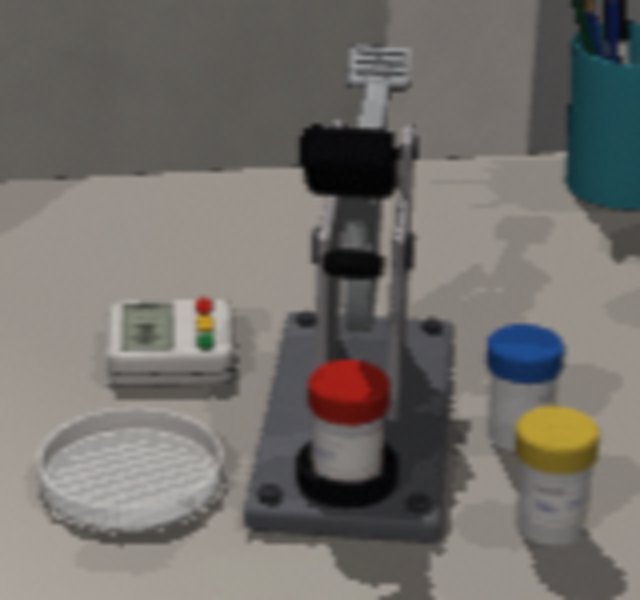

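```bash
cat > h.py <<'E'
import numpy as np
from workcell import bot
CI={n:bot.camera_info(n) for n in("scene","side")}
def ray(n,u,v):
    c=CI[n];d=c["pose"][:3,:3]@np.linalg.solve(c["K"],[u,v,1.]);return c["pose"][:3,3],d/np.linalg.norm(d)
def plane(n,u,v,z):
    o,d=ray(n,u,v);return o+d*(z-o[2])/d[2]
def tri(p,q):
    o1,d1=ray("scene",*p);o2,d2=ray("side",*q)
    t=np.linalg.lstsq(np.c_[d1,-d2],o2-o1,rcond=None)[0]
    a=o1+t[0]*d1;b=o2+t[1]*d2;return (a+b)/2,np.linalg.norm(a-b)
def S(x,y):return(250+x/4-.4,175+y/4-.4)
def D(x,y):return(230+x/4-.4,175+y/4-.4)
def proj(n,P):
    c=CI[n];q=c["K"]@(c["pose"][:3,:3].T@(np.array(P)-c["pose"][:3,3]));return q[:2]/q[2]
E
python3 - <<'E'
from h import *
np.set_printoptions(precision=1,suppress=True)
for k,p in dict(FL=(280,537),FR=(438,507),BL=(208,275)).items():print("scene",k,plane("scene",*S(*p),12))
for k,p in dict(FL=(248,522),FR=(443,530),BL=(290,315),BR=(455,320)).items():print("side",k,plane("side",*D(*p),12))
print("lid",tri(S(348,420),D(349,382)),plane("scene",*S(348,420),66),plane("side",*D(349,382),66))
print("thumb",tri(S(268,67),D(380,66)))
print("handle",tri(S(377,320),D(348,160)))
print("pots",plane("scene",*S(463,305),54),plane("scene",*S(532,408),54),plane("side",*D(526,345),54),plane("side",*D(558,430),54))
E
```

```text
scene FL [495.6 -23.3  12. ]
scene FR [576.2 -46.1  12. ]
scene BL [540.4 152.2  12. ]
side FL [495.1 -36.   12. ]
side FR [580.8 -54.   12. ]
side BL [541.8 150.5  12. ]
side BR [629.4 133.5  12. ]
lid (array([544.4,  -7.2,  63.8]), np.float64(1.486868350865267)) [542.8  -8.8  66. ] [544.4 -10.4  66. ]
thumb (array([587.2, 157.8, 150.9]), np.float64(2.4393819704115107))
handle (array([534.5, -46.4, 192.9]), np.float64(0.06701173117963993))
pots [638.   35.2  54. ] [633.5 -39.6  54. ] [639.1  31.7  54. ] [633.7 -44.   54. ]
```

Both views agree. The press origin is near (554.5, 28) and its x axis points along (-.246, -.969). The thumb plate measures within about 4 mm of where the drawing puts it. Next I'll close the fingers and move above the thumb plate. The tool's y axis already runs along the press.

```bash
python3 -m crank '0 -52.2 -33.8 0 0;0 -52.2 -33.8 0 0;0 -52.2 -33.8 0 0;0 -52.2 -33.8 0 0;0 -52.2 -33.8 0 0;0 -52.2 -33.8 0 0;0 -52.2 -33.8 0 0;0 -52.2 -33.8 0 0;0 -52.2 -33.8 0 0;0 -52.2 -33.8 0 0;0 -52.2 -33.8 0 0;0 -52.2 -33.8 0 0;0 -52.2 -33.8 0 0;0 -52.2 -33.8 0 0;0 -52.2 -33.8 0 0;0 -52.2 -33.8 0 0;0 -52.2 -33.8 0 0;0 -52.2 -33.8 0 0;0 -52.2 -33.8 0 0;0 -52.2 -33.8 0 0' 20
python3 - <<'E'
from workcell import bot
import cv2
for n in("wrist","side"):
    im=bot.snapshot(n)[:,:,::-1];cv2.imwrite(f"pics/{n}1.png",im)
print(bot.read_state())
E
```

```text
time_s: 1.82
eef_pos: [586.8, 158.5, 245.3]
orientation: [3.141, -0.001, 2.866]
wrist_force: [-0.2, -0.3, 0.4]
gripper_width: 0.2
{'time_s': 1.9167, 'joints': array([-0.69716313,  0.25750165,  0.43842573,  1.59169933, -0.11230709,
        1.31736718,  1.05175047]), 'joint_vel': array([ 0.00376079,  0.00080748,  0.00605748, -0.00267148,  0.00141828,
        0.00040322,  0.00059654]), 'joint_torque': array([ 7.40455720e-02, -5.48472226e+01,  5.06480098e+00, -4.00285685e+01,
        1.14009608e-02,  2.55562831e-03, -6.24134365e-03]), 'eef_pos': array([586.99393955, 158.04611388, 245.38973727]), 'orientation': array([ 3.14126745e+00, -2.05229887e-04,  2.86576177e+00]), 'wrist_force': array([ 0.51457565, -0.44497107, -0.28794175]), 'ft_torque': array([-0.02646779,  0.00167752, -0.02279757]), 'gripper_width': 0.25002207443882724}
```

View pics/wrist1.png

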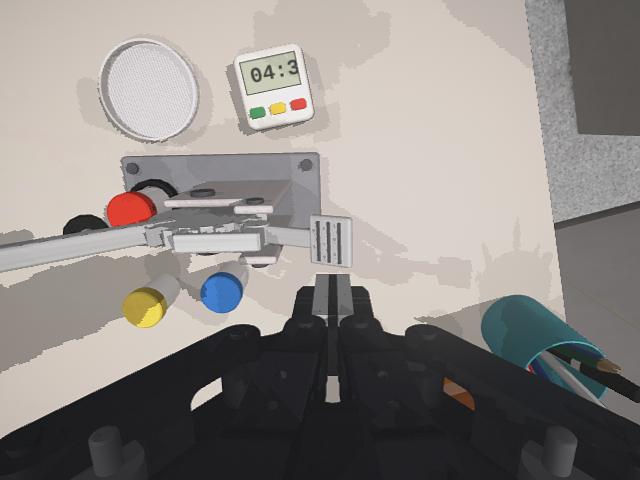

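View pics/side1.png

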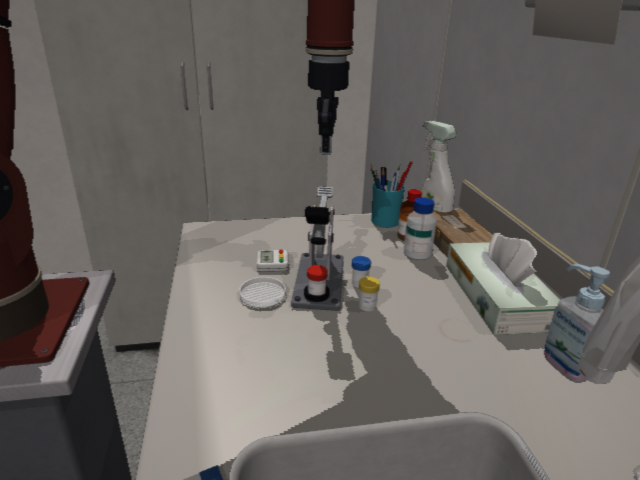

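The wrist view shows the thumb plate centred at (331,241). I'll check that against the triangulated position.

```bash
python3 - <<'E'
from h import *
from scipy.spatial.transform import Rotation as R
s=bot.read_state();c=bot.camera_info("wrist")
T=np.eye(4);T[:3,:3]=R.from_euler("xyz",s["orientation"]).as_matrix();T[:3,3]=s["eef_pos"]
M=T@c["T_tool_cam"]
def w(u,v,z):
    d=M[:3,:3]@np.linalg.solve(c["K"],[u,v,1.]);o=M[:3,3];return o+d*(z-o[2])/d[2]
print(w(331,241,154)); print("plate far edge",w(319,155,12),w(123,157,12),"(BL,FL)")
print(T[:3,:3].round(3))
E
```

```text
[586.86639205 158.26648424 154.        ]
plate far edge [543.57337535 158.43548279  12.        ] [494.71237002 -21.60287352  12.        ] (BL,FL)
[[-0.962  0.272 -0.   ]
 [ 0.272  0.962  0.   ]
 [ 0.     0.    -1.   ]]
```

The wrist ray gives (587,158), which matches. Descending now: tip to z 166 first, then press on to about 133.

```bash
python3 -m crank '0 0 0.3 3 0;0 0 0.3 5 0;0 0 0.3 6.5 0;0 0 0.3 6.5 0;0 0 0.3 7 0;0 0 0.4 7.5 0;0 0 0.4 8 0;0 0 0.4 8.4 0;0 0 0.4 8.8 0;0 0 0.4 9.1 0;0 0 0.4 9.1 0'
```

```text
time_s: 2.83
eef_pos: [588.5, 160.6, 153.8]
orientation: [-3.141, -0.0, 2.864]
wrist_force: [1.1, 0.4, -0.6]
gripper_width: -0.2
```

```bash
python3 -m crank '0 0 0 0.2 0;0 0 0 0.4 0;0 0 0 0.5 0;0 0 0 0.5 0'
python3 -m crank '0 0 0 0.15 0;0 0 0 0.3 0;0 0 0 0.3 0'
python3 - <<'E'
from workcell import bot
import cv2
for n in("wrist","side"):
    im=bot.snapshot(n)[:,:,::-1]
    if n=="side": im=cv2.resize(im[100:250,230:390],(640,600),interpolation=cv2.INTER_CUBIC)
    cv2.imwrite(f"pics/{n}2.png",im)
print(bot.read_state()['wrist_force'])
E
```

```text
time_s: 3.17
eef_pos: [588.6, 160.7, 149.1]
orientation: [-3.141, -0.0, 2.864]
wrist_force: [-0.8, -0.2, 0.2]
gripper_width: 0.2
time_s: 3.42
eef_pos: [588.8, 160.8, 146.6]
orientation: [3.141, 0.0, 2.864]
wrist_force: [-1.5, 1.0, 5.1]
gripper_width: 0.1
[-0.56283434  1.07214212  5.31832579]
```

View pics/wrist2.png

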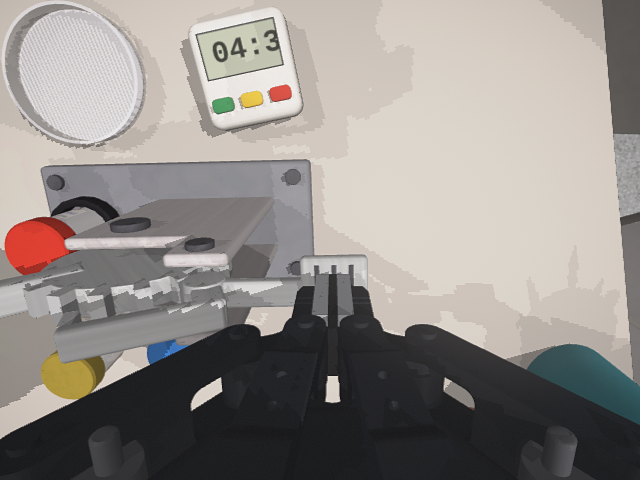

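View pics/side2.png

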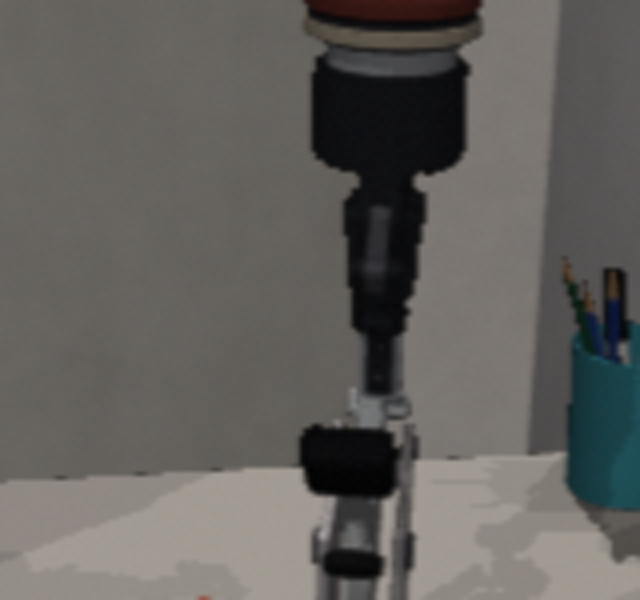

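The fingertip rests on the thumb plate, seen at (335,270) in the wrist view, and the tip is at z≈132.6 with about 5 N. I'll press slightly further to confirm it has reached the stop.

```bash
python3 -m crank '0 0 0 0.1 0;0 0 0 0.2 0;0 0 0 0.2 0;0 0 0 0.2 0'
```

```text
time_s: 3.85
eef_pos: [588.9, 160.8, 145.9]
orientation: [3.141, 0.001, 2.864]
wrist_force: [-5.4, -0.3, 16.5]
gripper_width: -0.1
```

The force rose to 16.5 N with only 0.7 mm of travel, so it's at the stop. I'll lift off and confirm the pawl stayed down.

```bash
python3 -m crank '0 0 0 -3 0;0 0 0 -6 0;0 0 0 -10 0;0 0 0 -12.5 0;0 0 0 -12.5 0;0 0 0 -12.5 0'
python3 - <<'E'
from workcell import bot
import cv2
for n in("side","wrist","scene"):
    im=bot.snapshot(n)[:,:,::-1]
    if n=="side": im=cv2.resize(im[175:325,230:390],(640,600),interpolation=cv2.INTER_CUBIC)
    if n=="scene": im=cv2.resize(im[175:325,250:410],(640,600),interpolation=cv2.INTER_CUBIC)
    cv2.imwrite(f"pics/{n}3.png",im)
E
```

```text
time_s: 4.35
eef_pos: [589.3, 160.6, 270.7]
orientation: [3.14, 0.002, 2.864]
wrist_force: [-0.1, -1.0, -0.3]
gripper_width: -0.1
```

View pics/wrist3.png

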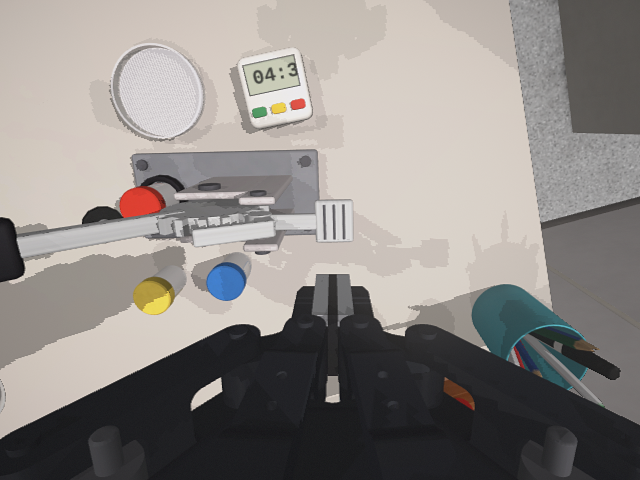

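View pics/side3.png

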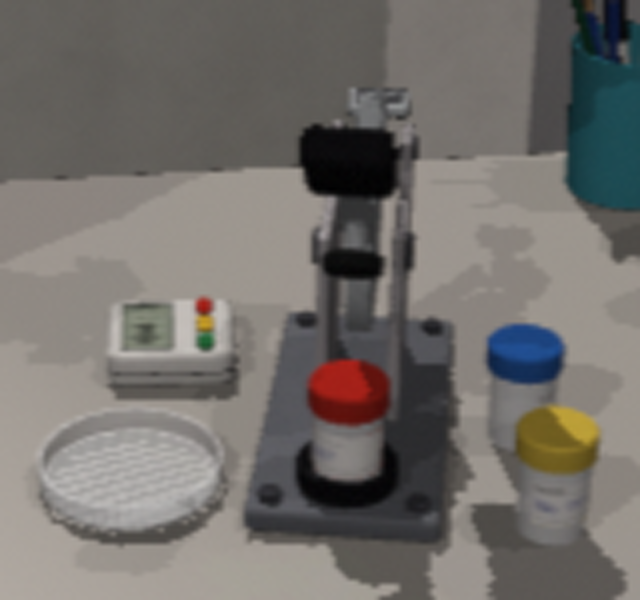

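View pics/scene3.png

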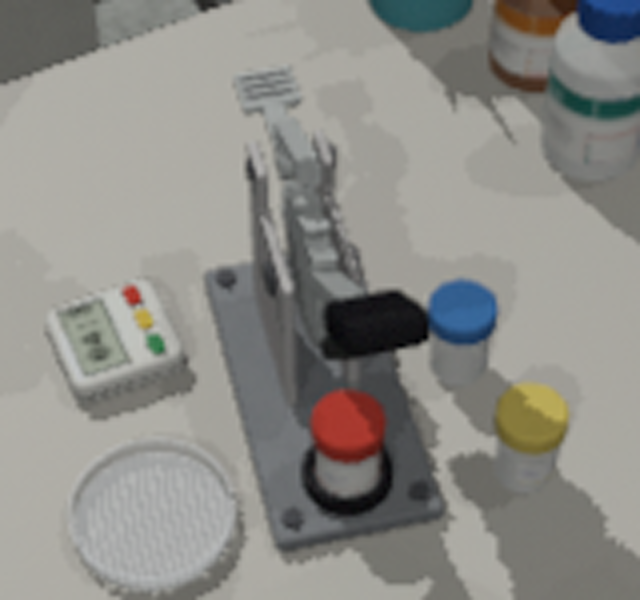

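The pawl has stayed down: the thumb plate is level in the wrist view, and in the side view it has moved from row 66 to row 100. The handle hasn't moved. Next I'll work out the handle arc in tool shifts.

```bash
python3 - <<'E'
from h import *
from scipy.spatial.transform import Rotation as R
s=bot.read_state();print(s["eef_pos"],s["time_s"]);Rm=R.from_euler("xyz",s["orientation"]).as_matrix()
Rm=R.from_euler("xyz",[np.pi,0,2.864]).as_matrix()
O=np.array([554,30.]);xh=np.array([-.262,-.965])
prev=None
for th in [.75,.75,.65,.55,.45,.35,.25,.15,.08,.04,0]:
    x=-35+150*np.cos(th)-10*np.sin(th);z=95+150*np.sin(th)+10*np.cos(th)
    if prev is None:z+=35
    P=np.r_[O+xh*x,z+14]
    if prev is None:ref=P;print("above",P,"shift cm",(Rm.T@(P-s["eef_pos"])/10).round(2))
    else:print(th,P.round(1),(Rm.T@(P-ref)/10).round(2))
    prev=1
E
```

```text
[587.93166674 160.49649595 267.71397955] 4.5
above [536.200521   -35.55914974 253.56270269] shift cm [ -0.4  -20.27   1.42]
0.75 [536.2 -35.6 218.6] [ 0.  -0.   3.5]
0.65 [533.5 -45.6 207.7] [-0.01 -1.04  4.58]
0.55 [531.  -54.6 195.9] [-0.02 -1.97  5.76]
0.45 [528.9 -62.4 183.2] [-0.03 -2.78  7.03]
0.35 [527.2 -68.9 169.8] [-0.04 -3.45  8.37]
0.25 [525.7 -74.1 155.8] [-0.05 -3.99  9.78]
0.15 [524.7 -77.9 141.3] [-0.05 -4.39 11.23]
0.08 [524.2 -79.7 131. ] [-0.06 -4.58 12.26]
0.04 [524.  -80.5 125. ] [-0.06 -4.65 12.86]
0 [523.9 -81.  119. ] [-0.06 -4.71 13.46]
```

```bash
python3 -m crank '0 -0.2 -4 0 0;0 -0.3 -8 0 0;0 -0.4 -12 0 0;0 -0.4 -16 0 0;0 -0.4 -19 0 0;0 -0.4 -20.3 0.7 0;0 -0.4 -20.3 1.4 0;0 -0.4 -20.3 1.4 0;0 -0.4 -20.3 1.4 0;0 -0.4 -20.3 1.4 0'
python3 - <<'E'
from workcell import bot
import cv2
for n in("side","wrist","scene"):
    im=bot.snapshot(n)[:,:,::-1]
    if n=="side": im=cv2.resize(im[150:300,230:390],(640,600),interpolation=cv2.INTER_CUBIC)
    if n=="scene": im=cv2.resize(im[175:325,250:410],(640,600),interpolation=cv2.INTER_CUBIC)
    cv2.imwrite(f"pics/{n}4.png",im)
print(bot.read_state()['eef_pos'])
E
```

```text
time_s: 5.33
eef_pos: [537.0, -33.7, 254.8]
orientation: [-3.141, -0.001, 2.866]
wrist_force: [-0.1, -0.1, 0.9]
gripper_width: 0.0
[537.15985145 -34.50326383 255.33210595]
```

View pics/wrist4.png

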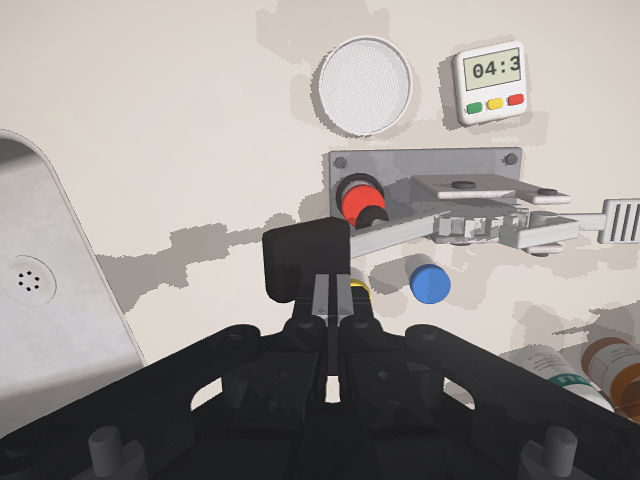

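View pics/side4.png

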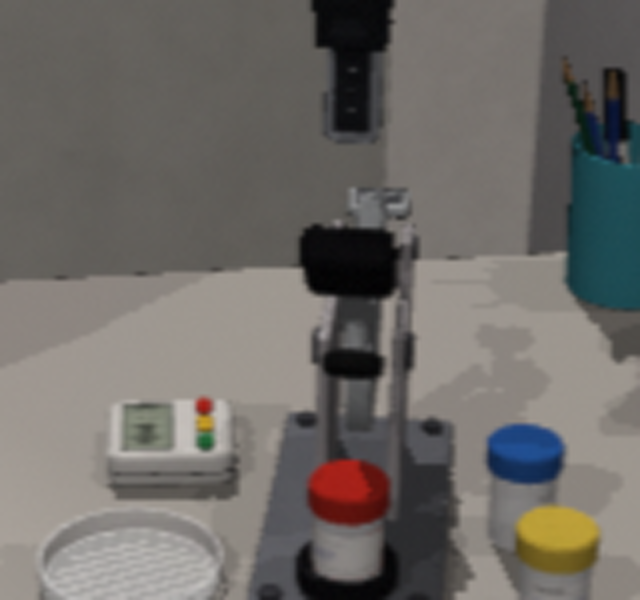

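View pics/scene4.png

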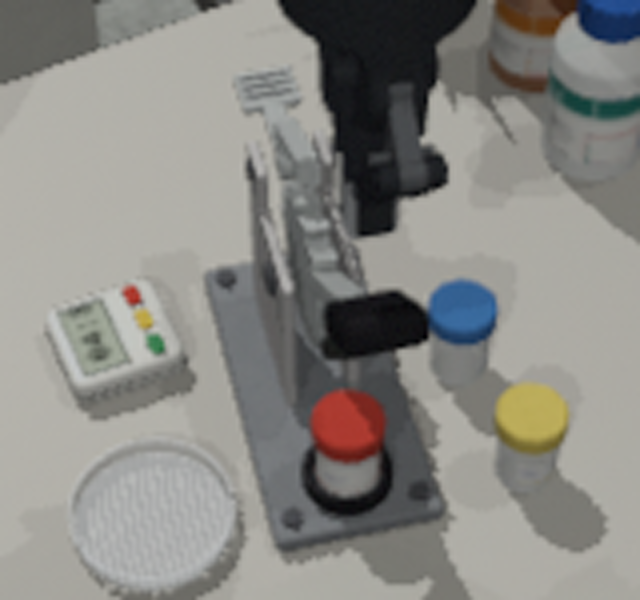

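```bash
python3 - <<'E'
from h import *
from scipy.spatial.transform import Rotation as R
s=bot.read_state();c=bot.camera_info("wrist")
T=np.eye(4);T[:3,:3]=R.from_euler("xyz",s["orientation"]).as_matrix();T[:3,3]=s["eef_pos"]
M=T@c["T_tool_cam"]
O=np.array([554,30.]);xh=np.array([-.262,-.965]);yh=np.array([.965,-.262])
def w(u,v,z):
    d=M[:3,:3]@np.linalg.solve(c["K"],[u,v,1.]);o=M[:3,3];p=o+d*(z-o[2])/d[2];q=p[:2]-O;return p.round(1),(q@xh).round(1),(q@yh).round(1)
for a in[(308,260,201),(264,233,218),(349,219,185),(270,300,218),(627,221,133)]:print(a,w(*a))
p=s["eef_pos"][:2]-O;print(s["eef_pos"],p@xh,p@yh)
E
```

```text
(308, 260, 201) (array([532.7, -45.4, 201. ]), np.float64(78.4), np.float64(-0.8))
(264, 233, 218) (array([508.9, -58.4, 218. ]), np.float64(97.1), np.float64(-20.4))
(349, 219, 185) (array([521.3, -19.6, 185. ]), np.float64(56.4), np.float64(-18.5))
(270, 300, 218) (array([541.8, -66.3, 218. ]), np.float64(96.2), np.float64(13.4))
(627, 221, 133) (array([588. , 164.1, 133. ]), np.float64(-138.4), np.float64(-2.3))
[537.15985145 -34.50326383 255.33210595] 66.65776851826752 0.6491117698476226
```

The wrist ray puts the handle centre at press x≈77, against about 73 predicted, and it is laterally centred. I'll add 5 mm outboard and follow the arc down in two parts.

```bash
python3 -m crank '0 0 -0.7 1.5 0;0 0 -0.7 2.5 0;0 0 -0.8 3.1 0;0 0 -0.9 3.7 0;0 0 -1.1 4.2 0;0 0 -1.6 4.8 0;0 0 -2.1 5.4 0;0 0 -2.5 6.0 0;0 0 -2.9 6.6 0;0 0 -3.3 7.2 0;0 0 -3.3 7.2 0;0 0 -3.3 7.2 0'
python3 - <<'E'
from workcell import bot
import cv2
for n in("side","scene"):
    im=bot.snapshot(n)[:,:,::-1]
    if n=="side": im=cv2.resize(im[150:300,230:390],(640,600),interpolation=cv2.INTER_CUBIC)
    if n=="scene": im=cv2.resize(im[175:325,250:410],(640,600),interpolation=cv2.INTER_CUBIC)
    cv2.imwrite(f"pics/{n}5.png",im)
print(bot.read_state()['eef_pos'])
E
```

```text
time_s: 6.48
eef_pos: [527.2, -68.2, 182.8]
orientation: [-3.14, -0.001, 2.863]
wrist_force: [-0.1, 0.1, -0.4]
gripper_width: -0.2
[527.57291143 -67.67364245 183.2993688 ]
```

View pics/side5.png

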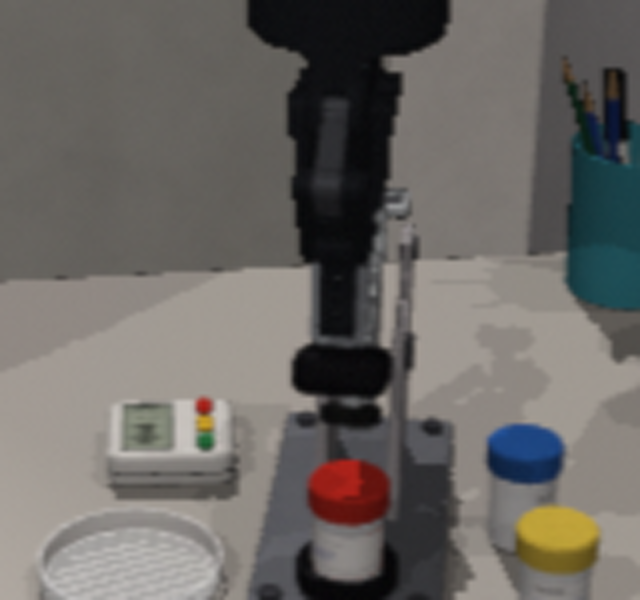

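View pics/scene5.png

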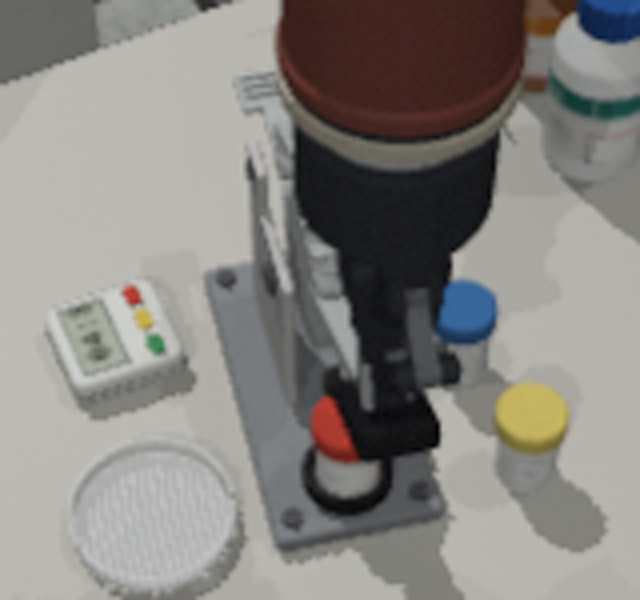

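The handle is going down freely under the finger and the pawl is still down. I'll continue, slowing near the end.

```bash
python3 -m crank '0 0 -0.3 0.6 0;0 0 -0.6 1.2 0;0 0 -0.9 1.9 0;0 0 -1.1 2.5 0;0 0 -1.3 3.1 0;0 0 -1.5 3.7 0;0 0 -1.6 4.3 0;0 0 -1.7 4.8 0;0 0 -1.8 5.3 0;0 0 -1.8 5.6 0;0 0 -1.8 5.8 0;0 0 -1.8 5.8 0;0 0 -1.8 5.8 0'
```

```text
time_s: 7.67
eef_pos: [522.3, -84.7, 125.0]
orientation: [-3.141, -0.001, 2.864]
wrist_force: [-0.6, 0.1, -0.1]
gripper_width: 0.2
```

```bash
python3 -m crank '0 0 0 0.2 0;0 0 0 0.3 0;0 0 0 0.4 0;0 0 0 0.4 0'
```

```text
time_s: 8.0
eef_pos: [522.6, -84.8, 121.2]
orientation: [-3.141, -0.0, 2.864]
wrist_force: [-0.1, -0.0, 0.0]
gripper_width: -0.1
```

```bash
python3 -m crank '0 0 0 0.1 0;0 0 0 0.2 0;0 0 0 0.2 0'; python3 -m crank '0 0 0 0.1 0;0 0 0 0.2 0;0 0 0 0.2 0'
python3 - <<'E'
from workcell import bot
import cv2
for n in("side","wrist"):
    im=bot.snapshot(n)[:,:,::-1]
    if n=="side": im=cv2.resize(im[175:325,230:390],(640,600),interpolation=cv2.INTER_CUBIC)
    cv2.imwrite(f"pics/{n}6.png",im)
print(bot.read_state()['wrist_force'])
E
```

```text
time_s: 8.25
eef_pos: [522.8, -84.7, 119.2]
orientation: [-3.142, 0.0, 2.864]
wrist_force: [-0.1, -0.0, 0.4]
gripper_width: 0.2
time_s: 8.5
eef_pos: [523.1, -84.7, 118.8]
orientation: [3.141, 0.0, 2.864]
wrist_force: [-6.9, -0.8, 19.4]
gripper_width: -0.2
[-7.92392121  0.40174454 18.88956065]
```

View pics/side6.png

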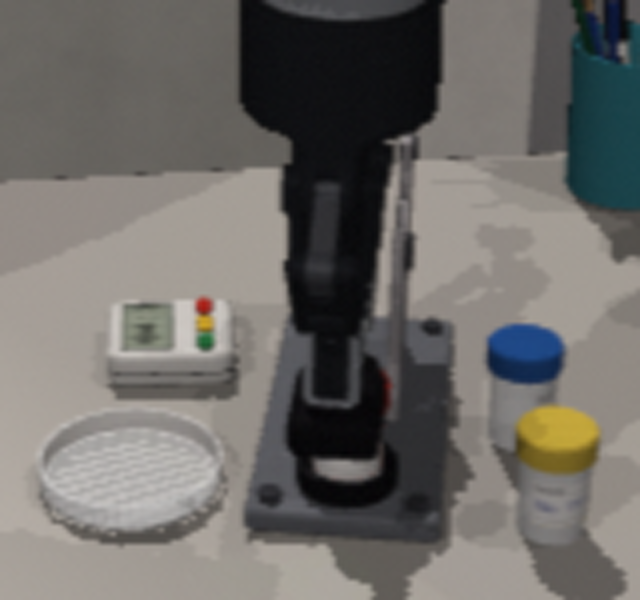

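View pics/wrist6.png

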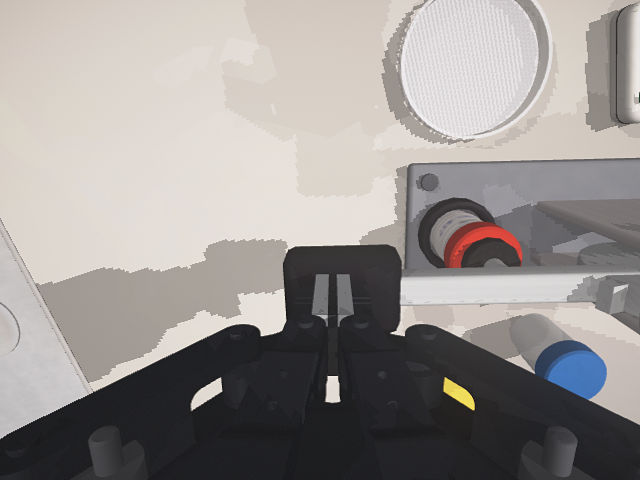

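The resistance came at tip z 104.8 (105 expected) with 19 N, so the pad is on the lid. It shows in the wrist view near (483,250). Now I'll lift straight off and check.

```bash
python3 -m crank '0 0 0 0 0;0 0 0 -0.2 0;0 0 0 -0.5 0;0 0 0 -2 0;0 0 0 -5 0;0 0 0 -9 0;0 0 0 -12 0;0 0 0 -14 0;0 0 0 -14 0;0 0 0 -14 0;0 0 0 -14 0;0 0 0 -14 0'
python3 - <<'E'
from workcell import bot
import cv2
for n in("side","wrist","scene"):
    im=bot.snapshot(n)[:,:,::-1]
    if n=="side": im=cv2.resize(im[175:325,230:390],(640,600),interpolation=cv2.INTER_CUBIC)
    if n=="scene": im=cv2.resize(im[175:325,250:410],(640,600),interpolation=cv2.INTER_CUBIC)
    cv2.imwrite(f"pics/{n}7.png",im)
print(bot.read_state())
E
```

```text
time_s: 9.6
eef_pos: [522.2, -84.4, 256.0]
orientation: [-3.141, -0.002, 2.864]
wrist_force: [0.1, 0.3, 0.5]
gripper_width: 0.2
{'time_s': 9.75, 'joints': array([-0.47890982,  0.07608912,  0.59189633,  1.76562072, -0.04335473,
        1.31469348,  1.41565411]), 'joint_vel': array([ 0.00088482, -0.00284936, -0.00047797, -0.00670353,  0.00079031,
        0.00164658,  0.00079314]), 'joint_torque': array([-1.77726103e-02, -3.77667010e+01,  1.87720299e+00, -4.02116776e+01,
        1.40949865e-02,  5.63684429e-03,  1.25464070e-03]), 'eef_pos': array([522.38516823, -84.60260776, 256.35998425]), 'orientation': array([-3.14083790e+00, -1.56945151e-03,  2.86374491e+00]), 'wrist_force': array([-0.21466193, -0.19073354, -0.43511347]), 'ft_torque': array([-0.00531487,  0.00726452,  0.00645791]), 'gripper_width': -0.13541937040664662}
```

View pics/side7.png

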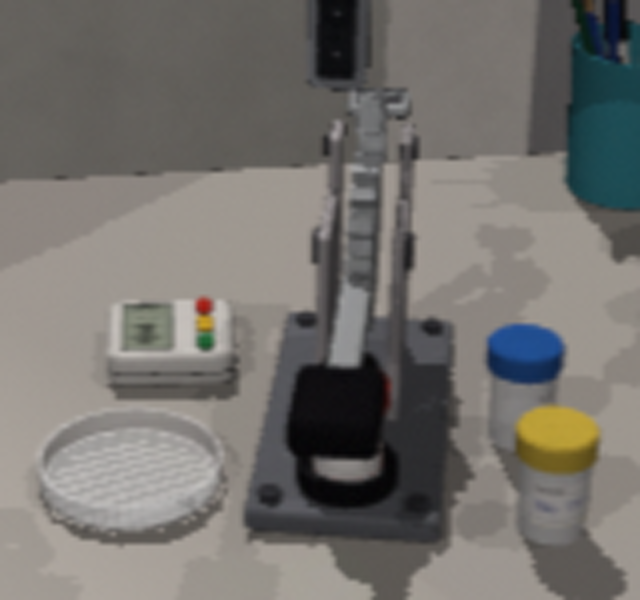

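View pics/scene7.png

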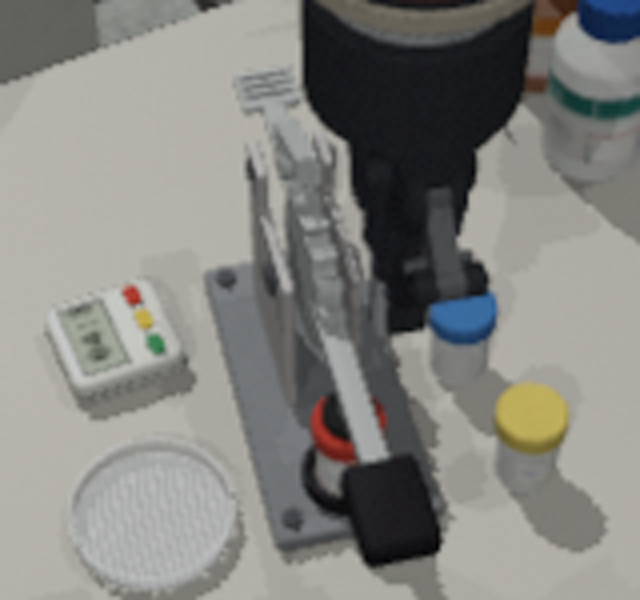

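View pics/wrist7.png

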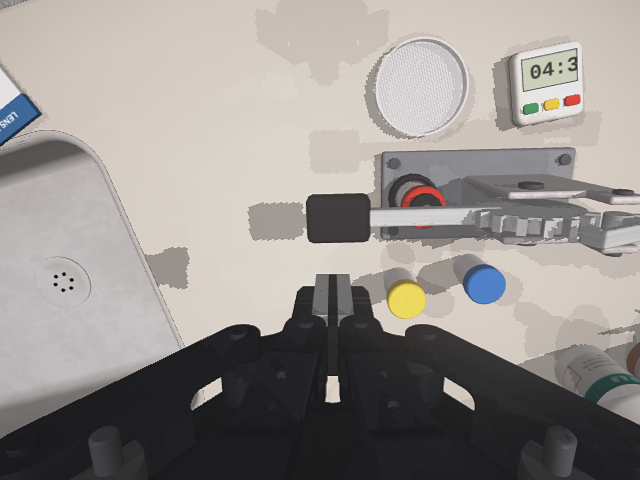

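The arm is level and the handle stayed put after release: it's at the same pixels, (338,405), in the side view. The pad sits on the lid, the pot is upright, and nothing else moved. Handing in.

```bash
python3 -c "
from workcell import bot
print(bot.hand_in())"
```

```text
the job is handed in; nothing more can be done
None
```

The press is closed on the sample pot, and I handed the job in at about 10 s of the 42 s allowed. The hand-in gave no verdict.

- **Pawl:** I pressed the thumb plate down with closed fingertips until it met its stop. The force rose to 16.5 N at tip height 132 mm, where about 133 mm was expected. After I lifted off, the pictures showed the plate still level and the arm still raised.
- **Arm:** I pushed the handle down along its arc with almost no measured force until it met the lid at tip height 104.8 mm, where 105 mm was expected. The peak there was about 19 N.
- **Final state:** With the fingers about 137 mm above the handle, the arm stayed level with the pad on the lid. The pot stood upright in its nest. The other pots, the timer and the dish looked unmoved, and the wrist force was near zero.
- **Not measured:** I judged the pad's gap and centring only from the contact height and the pictures.
- **One mismatch:** The handle measured about 5 mm farther out than I predicted at the start of the push, so I moved the push point out by 5 mm.

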